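# Load wet sample pucks into the puck dryer and start it

### The arm

A 6-joint arm with a two-finger parallel gripper is mounted at the origin on the work surface. World frame = base frame: x ahead of the robot, y to its left, z up, the work surface at z = 0. Lengths are in mm, angles in rad, forces in N, time in s.
With the tool pointing down it reaches from about 400 to 825 mm from the base axis. Payload 7 kg.
Tool frame: the origin (TCP) lies at the very end of the fingers, on their centre line; the grasp point (between the pads) lies 19 mm behind it; z points along the fingers, y is the line along which they close (so a half turn about z gives the same grasp; the last joint's range is limited). The gripper opens to 88 mm and grips with 3 to 60 N. Pads are 19 mm wide; open, the fingers measure 130 mm over their backs; the gripper's body (78 mm by 193 mm) begins 47 mm behind the grasp point.
Start: joints at [-0.935, 0.359, 0.012, 0, -1.224, -0.288], TCP at [230.033, -634.571, 226.561] pointing down, gripper open.
Joint ranges: [-3.07, 3.07], [-1.43, 2.12], [-1.02, 1.25], [-3.03, 1.67], [-3.05, -0], [-3.03, 3.03]. Speed limits (rad/s): [2.39, 2.39, 3.01, 3.14, 3.14, 3.14].

### API

Orientations are given as a unit quaternion [x, y, z, w].
In Python, from plant import bot gives the robot as it stands. Calls block until the motion is done:
- bot.move_ptp(position, orientation): joint-space move of the TCP to a pose.
- bot.line_to(position, velocity=150, ori=None): straight line of the TCP; ori=None keeps the orientation; velocity is the mean speed in mm/s.
- bot.move_joints(angles): joint-space move.
- bot.move_gripper(opening, force=None): finger opening in mm; force is the grip in N (None keeps the last); returns when the fingers have stopped.
- bot.pause(seconds).
- bot.solve_ik(position, orientation): joint angles nearest the present ones, or None.
- bot.read_state(): the state.
- bot.camera(name): name is "scene" or "top" or "wrist"; returns the picture (420x560x3 uint8, red, green, blue); there is no depth.
- bot.get_calibration(name): a dict with "fx", "fy", "cx", "cy" (pixels), "distortion" ([k1, k2, p1, p2, k3] as OpenCV has them; the pictures are not rectified), "view" (4x4, takes a point from world to camera coordinates); the wrist camera has in their place "T_tool_cam" (4x4, takes a point from camera to tool coordinates, whose origin is the TCP and whose axes are the flange's). Camera axes: x right, y up, looking along -z (the intrinsics and any distortion apply to the point x, -y, -z); pixel columns grow to the right and rows downward; lengths in mm; the calibration is good to about 2 mm. A picture is of the moment at which its call begins: read the wrist's pose just before it. get_calibration takes no time and is no camera call.
A pose or a line that the arm cannot do raises bot.Unreachable and nothing moves.
- bot.close_job(): hands the job in; it is judged then, once.
The state is a dict: "t": time; "joint_pos": joint angles; "qvel": joint speeds; "tau": joint torques, N m; "tcp_pos": TCP position; "eef_rot": TCP orientation; "contact_force": force on the tool from outside, world axes, zero at the start; "moment": the same for the moment, N m; "width": finger opening in mm; "finger_force": force on a finger pad.
Only numpy, scipy, OpenCV 4.12 (cv2) and the standard library are available. Lean on these libraries where they do the work, as an engineer would, in place of code of your own. Each camera call takes 0.05 s, during which the arm holds its last target. There are 200 camera calls.

### The job

Dry the pucks: lift every puck out of the purple foam dewar and seat it flat and fully home in one of the dryer's blue C-shaped cradles, one puck to a cradle, and lay the magnet wand back in both forks of its rest, handle in the wide fork and rod in the narrow one. Roll the two orange thumbwheels of the timer until 4 and 5 (45 minutes) stand squarely in its windows; only when all the pucks are seated and the time is set, throw the green start lever fully over towards the blower. Leave the pen, the glass tube and the amber jar where they are.

Things in the scene. Friction and masses are not known exactly. Their poses are not given: they have to be found in the camera images.
- dryer: grey puck dryer, fixed, 360 x 260 mm; origin at mid underside x from control box to blower, y left. Along x: control box -160 to -55 mm, top 64 mm up, with two orange thumbwheels (y +80, -40), between them a black hood with two windows (y +20, 71 x 44 mm, top 86 mm up), and a green start lever (y -105); then an aluminium deck, top 30 mm up, with 4 blue cradles; blower box 140 to 200 mm, 90 mm high
- foam: purple foam dewar, empty of liquid: a round basin, outside 276 mm dia, inside 216 mm dia, floor 40 mm and rim 75 mm above the bench, with a square ledge of the same height on its -x side reaching to 190 mm from the centre; origin under the basin's centre. Fixed
- rest: wand rest, fixed: steel base 150 x 60 x 6 mm, two blue forks open upward, each 8 mm thick along x, prongs 6 mm thick; origin under the base in line with both forks, x along that line. Wide fork at x -35 mm: slot 25 mm wide, slot bottom 36 mm up, prongs to 50 mm. Narrow fork at x +75 mm: slot 16 mm wide, slot bottom 41 mm up, prongs to 53 mm
- rest_seat (a point): the point 45 mm above the rest's origin, where wand_mid comes when the wand lies home in both forks; the wand can lie up to 25 mm further along either way
- wand_mid (a point): point on the wand's centre line, in the middle of the square handle's thickness, 9 mm above the wand's origin: the place to grip
- wand: magnet wand, 170 mm, 0.12 kg: blue square handle 18 x 18 mm from x -55 to +45 mm, steel rod 8 mm dia to x 100, steel magnet head 18 mm dia to x 115. Origin on the handle's underside (centre line 9 mm above), x towards the head, z up; grip across the handle at the origin. In the rest the handle lies in the wide fork and the rod in the narrow one, x axes the same way
- wand_head (a point): centre of the wand's magnet head, 107.5 mm along x from its origin, 9 mm up
- tens (a joint): angle of the left orange thumbwheel, rad: its digit (tens) in the window is angle / 0.628 (0 to 9, 4 is centred at 2.513). It grows as the wheel's top is rolled towards the dryer's +x (the blower); it stays where it is left (0.04 N m to turn); stops at -0.2 and 5.85
- units (a joint): angle of the right orange thumbwheel, rad: its digit (units) in the window is angle / 0.628 (0 to 9, 5 is centred at 3.142). It grows as the wheel's top is rolled towards the dryer's +x (the blower); it stays where it is left (0.04 N m to turn); stops at -0.2 and 5.85
- tens_wheel (a point): centre of the left orange knurled thumbwheel (tens), 50 mm above the bench; 68 mm dia, 14 mm wide, axis along the dryer's y; its rim stands 20 mm proud of the control box top (64 mm up). Free beside it: 31 mm to the window hood, 43 mm to the box edge. Its digits are on a drum under the left window of the hood, read from the control end
- units_wheel (a point): centre of the right orange knurled thumbwheel (units), 50 mm above the bench; 68 mm dia, 14 mm wide, axis along the dryer's y; its rim stands 20 mm proud of the control box top (64 mm up). Free beside it: 31 mm to the window hood, 47 mm to the lever. Its digits are on a drum under the right window of the hood, read from the control end
- start (a joint): angle of the start lever in rad: 0 = off, leaning towards the control end (dryer's -x), 0.9 = on, leaning towards the blower (dryer's +x); stays where it is left, 0.06 N m to move
- lever_pivot (a point): pivot of the start lever, 72 mm up; a 9 mm steel stem with a green ball, 22 mm dia, centred 50 mm from the pivot; the lever turns about the dryer's y axis and is upright at 0.45 rad
- cradle1 (a point): centre of the floor of the front left cradle, 30 mm above the bench: a blue C-shaped wall, 14 mm high, 4 mm thick, 72 mm inside dia, open through 120 degrees towards the dryer's -x end
- cradle2 (a point): centre of the floor of the front right cradle, 30 mm above the bench: a blue C-shaped wall, 14 mm high, 4 mm thick, 72 mm inside dia, open through 120 degrees towards the dryer's -x end
- cradle3 (a point): centre of the floor of the rear left cradle, 30 mm above the bench: a blue C-shaped wall, 14 mm high, 4 mm thick, 72 mm inside dia, open through 120 degrees towards the dryer's -x end
- cradle4 (a point): centre of the floor of the rear right cradle, 30 mm above the bench: a blue C-shaped wall, 14 mm high, 4 mm thick, 72 mm inside dia, open through 120 degrees towards the dryer's -x end
- puck1: a black sample puck: upright cylinder 66 mm dia, 40 mm high, 0.22 kg, with a ring of ten wells on top and an aluminium lifting knob 18 mm dia standing 16 mm above the top face (40 to 56 mm above the underside) in the middle; origin at the centre of its underside, z up. Pucks are alike; two to four are present
- puck2: a black sample puck: upright cylinder 66 mm dia, 40 mm high, 0.22 kg, with a ring of ten wells on top and an aluminium lifting knob 18 mm dia standing 16 mm above the top face (40 to 56 mm above the underside) in the middle; origin at the centre of its underside, z up. Pucks are alike; two to four are present
- puck3: a black sample puck: upright cylinder 66 mm dia, 40 mm high, 0.22 kg, with a ring of ten wells on top and an aluminium lifting knob 18 mm dia standing 16 mm above the top face (40 to 56 mm above the underside) in the middle; origin at the centre of its underside, z up. Pucks are alike; two to four are present
- puck4: a black sample puck: upright cylinder 66 mm dia, 40 mm high, 0.22 kg, with a ring of ten wells on top and an aluminium lifting knob 18 mm dia standing 16 mm above the top face (40 to 56 mm above the underside) in the middle; origin at the centre of its underside, z up. Pucks are alike; two to four are present
- amber_jar: amber jar with a blue cap and green label, 62 mm dia, 105 mm tall; origin at the centre of its base. Bystander
- pen: black marker pen with grey cap, 120 x 13 x 13 mm, lying beside the wand rest; origin at the centre of its underside, x along its length. Bystander
- vial: glass tube lying down, blue square cap towards its -x end, 97 mm long, 26 mm thick; origin on its underside. Bystander
Things that resemble listed ones, but are neither listed nor needed, are in the scene too. Leave any red or turquoise look-alike of the puck1 alone.

How it is judged (in metres and radians):
On the way, in this order (a step that is already met when the one before it is completed fails the run):
1. every puck is seated in a cradle of its own and the timer windows show 4 and 5, with the start lever still off (((horizontal distance between puck1 and cradle1 below 0.007 m and distance between puck1 and cradle1 below 0.008 m) or (horizontal distance between puck1 and cradle2 below 0.007 m and distance between puck1 and cradle2 below 0.008 m) or (horizontal distance between puck1 and cradle3 below 0.007 m and distance between puck1 and cradle3 below 0.008 m) or (horizontal distance between puck1 and cradle4 below 0.007 m and distance between puck1 and cradle4 below 0.008 m)) and angle between each of puck1, puck2, puck3, puck4's own z axis and vertical below 0.07 rad and ((horizontal distance between puck2 and cradle1 below 0.007 m and distance between puck2 and cradle1 below 0.008 m) or (horizontal distance between puck2 and cradle2 below 0.007 m and distance between puck2 and cradle2 below 0.008 m) or (horizontal distance between puck2 and cradle3 below 0.007 m and distance between puck2 and cradle3 below 0.008 m) or (horizontal distance between puck2 and cradle4 below 0.007 m and distance between puck2 and cradle4 below 0.008 m)) and ((horizontal distance between puck3 and cradle1 below 0.007 m and distance between puck3 and cradle1 below 0.008 m) or (horizontal distance between puck3 and cradle2 below 0.007 m and distance between puck3 and cradle2 below 0.008 m) or (horizontal distance between puck3 and cradle3 below 0.007 m and distance between puck3 and cradle3 below 0.008 m) or (horizontal distance between puck3 and cradle4 below 0.007 m and distance between puck3 and cradle4 below 0.008 m)) and ((horizontal distance between puck4 and cradle1 below 0.007 m and distance between puck4 and cradle1 below 0.008 m) or (horizontal distance between puck4 and cradle2 below 0.007 m and distance between puck4 and cradle2 below 0.008 m) or (horizontal distance between puck4 and cradle3 below 0.007 m and distance between puck4 and cradle3 below 0.008 m) or (horizontal distance between puck4 and cradle4 below 0.007 m and distance between puck4 and cradle4 below 0.008 m)) and value of joint tens between 2.313 and 2.713 rad and value of joint units between 2.942 and 3.342 rad and value of joint start below 0.4 rad), for 0.2 s.
2. the start lever is thrown over towards the blower (value of joint start above 0.75 rad), for 0.2 s.
At the end, for the whole second after the job is handed in: every puck is in a cradle, on its floor, within 7 mm of centre, tilt under 0.07 rad; thumbwheels within 0.2 rad of 4 and 5; lever beyond 0.75 rad; wand in both forks, within 28 mm of its seat point and 5 mm of its height, in line to 0.15 rad, level to 0.1 rad; all at rest (((horizontal distance between puck1 and cradle1 below 0.007 m and distance between puck1 and cradle1 below 0.008 m) or (horizontal distance between puck1 and cradle2 below 0.007 m and distance between puck1 and cradle2 below 0.008 m) or (horizontal distance between puck1 and cradle3 below 0.007 m and distance between puck1 and cradle3 below 0.008 m) or (horizontal distance between puck1 and cradle4 below 0.007 m and distance between puck1 and cradle4 below 0.008 m)) and angle between each of puck1, puck2, puck3, puck4's own z axis and vertical below 0.07 rad and ((horizontal distance between puck2 and cradle1 below 0.007 m and distance between puck2 and cradle1 below 0.008 m) or (horizontal distance between puck2 and cradle2 below 0.007 m and distance between puck2 and cradle2 below 0.008 m) or (horizontal distance between puck2 and cradle3 below 0.007 m and distance between puck2 and cradle3 below 0.008 m) or (horizontal distance between puck2 and cradle4 below 0.007 m and distance between puck2 and cradle4 below 0.008 m)) and ((horizontal distance between puck3 and cradle1 below 0.007 m and distance between puck3 and cradle1 below 0.008 m) or (horizontal distance between puck3 and cradle2 below 0.007 m and distance between puck3 and cradle2 below 0.008 m) or (horizontal distance between puck3 and cradle3 below 0.007 m and distance between puck3 and cradle3 below 0.008 m) or (horizontal distance between puck3 and cradle4 below 0.007 m and distance between puck3 and cradle4 below 0.008 m)) and ((horizontal distance between puck4 and cradle1 below 0.007 m and distance between puck4 and cradle1 below 0.008 m) or (horizontal distance between puck4 and cradle2 below 0.007 m and distance between puck4 and cradle2 below 0.008 m) or (horizontal distance between puck4 and cradle3 below 0.007 m and distance between puck4 and cradle3 below 0.008 m) or (horizontal distance between puck4 and cradle4 below 0.007 m and distance between puck4 and cradle4 below 0.008 m)) and value of joint tens between 2.313 and 2.713 rad and value of joint units between 2.942 and 3.342 rad and value of joint start above 0.75 rad and distance between wand_mid and rest_seat below 0.028 m and angle between the x axis of wand and the x axis of rest, either way round below 0.15 rad and angle between wand's own x axis and vertical between 1.47 and 1.67 rad and x of wand_head in the frame of rest above 0.08 m and z of wand_mid in the frame of rest between 0.04 and 0.05 m and linear speed of each of puck1, puck2, puck3, puck4, wand below 0.02 m/s); the robot touches nothing.
It fails at once if the amber jar is pushed more than 30 mm from its place (distance of amber_jar from where it was at the start of the episode above 0.03 m).
It fails at once if the pen is pushed more than 30 mm from its place (distance of pen from where it was at the start of the episode above 0.03 m).
It fails at once if the vial is pushed more than 30 mm from its place (distance of vial from where it was at the start of the episode above 0.03 m).
Of puck1, puck2, puck3, puck4 only 2 to 4 are there at a start; the rules pass over those that are not, and their reading is None.
At some moment in a run one of puck1, puck2, puck3, puck4, wand may be knocked a few centimetres aside while the robot is not near it.
It also fails if it takes over 210 s, if anything falls off the work surface, if the arm or the gripper's body presses on something with over 40 N, if the wrist force passes 120 N, or if a joint passes its speed limit or range.

## Working session

There is one attempt and no reset: what is moved stays moved. The work goes in short steps, each a Python script; the robot and the scene stay as the last script left them, time stands still between calls to the robot, and variables do not carry over. Pictures are saved under pics/ and viewed, at most 14 in all, crops included, and the job is handed in when it is done.

```bash
ls; mkdir -p pics; python3 - <<'E'
from plant import bot
import cv2,numpy as np
for n in("scene","top"):
    im=bot.camera(n); cv2.imwrite(f"pics/{n}0.png",cv2.resize(im[:,:,::-1],(800,600)))
    np.save(f"pics/{n}0.npy",im)
    print(n,bot.get_calibration(n))
print(bot.get_calibration("wrist")); s=bot.read_state(); print(s)
E
```

```text
pics
scene {'fx': 405.6806552450383, 'fy': 405.6806552450383, 'cx': 276.3695483059962, 'cy': 209.61723904374375, 'distortion': array([-0.05443038,  0.        ,  0.        ,  0.        ,  0.        ]), 'view': array([[-8.29266105e-01,  5.58764308e-01, -1.00087894e-02,
         3.94627201e+02],
       [-2.88219042e-01, -4.12266789e-01,  8.64271878e-01,
         5.31202341e+01],
       [ 4.78797986e-01,  7.19596097e-01,  5.02925388e-01,
        -1.46388645e+03],
       [ 0.00000000e+00,  0.00000000e+00,  0.00000000e+00,
         1.00000000e+00]])}
top {'fx': 471.0609302090739, 'fy': 471.0609302090739, 'cx': 269.23239712039435, 'cy': 206.91534069998315, 'distortion': array([-0.08507326,  0.        ,  0.        ,  0.        ,  0.        ]), 'view': array([[ 1.87084109e-02, -9.99779618e-01,  9.52418862e-03,
         1.13421022e+00],
       [ 9.97784076e-01,  1.92777157e-02,  6.36812997e-02,
        -4.65553336e+02],
       [-6.38508701e-02,  8.31170782e-03,  9.97924838e-01,
        -1.26229323e+03],
       [ 0.00000000e+00,  0.00000000e+00,  0.00000000e+00,
         1.00000000e+00]])}
{'fx
[... 529 characters left out ...]
00]])}
{'t': 0.1, 'joint_pos': array([-9.34928551e-01,  3.59323477e-01,  1.11504697e-02, -2.87527339e-04,
       -1.22406228e+00, -2.88121732e-01]), 'qvel': array([-0.00109662, -0.00129766,  0.00291012,  0.00197339, -0.00112862,
        0.00012506]), 'tau': array([-9.43532068e-04, -5.84161413e+01,  2.93751866e+01,  7.01546922e+00,
        1.01580354e-02, -8.15697581e-05]), 'tcp_pos': array([ 229.8678245 , -634.20563438,  225.71482545]), 'eef_rot': array([-1.72950002e-01,  9.84930333e-01,  7.04303456e-04, -1.99694634e-04]), 'contact_force': array([ 0.63380598,  0.18963427, -0.60722202]), 'moment': array([-0.03748063,  0.00984723,  0.00569108]), 'finger_force': 0.0, 'width': 87.55784710206939}
```

View pics/top0.png

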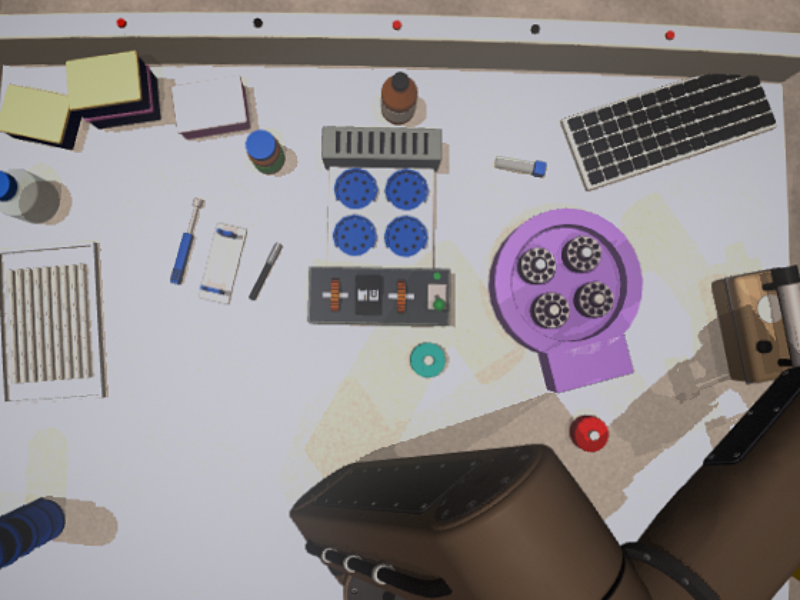

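View pics/scene0.png

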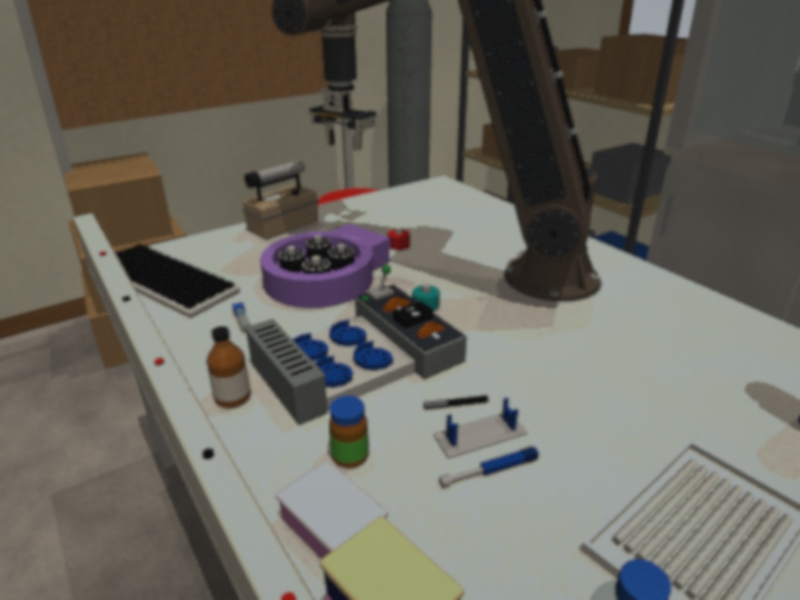

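The top view shows four black pucks in the dewar (about (538,265), (583,253), (549,309) and (596,299)). The empty cradles are near (355,188), (407,189), (355,236) and (406,236). The wand lies on the bench at (187,240), to the left of the rest at (222,265), and the pen is to the right of it. The red and turquoise look-alikes are at (590,433) and (428,360).

```bash
cat > h.py <<'E'
from plant import bot
import cv2,numpy as np
from scipy.spatial.transform import Rotation as R
def tq(phi):
    "tool down, tool x axis pointing along world angle phi"
    x=np.array([np.cos(phi),np.sin(phi),0]);z=np.array([0,0,-1.])
    return R.from_matrix(np.c_[x,np.cross(z,x),z]).as_quat()
def cam(name):
    c=bot.get_calibration(name); K=np.array([[c["fx"],0,c["cx"]],[0,c["fy"],c["cy"]],[0,0,1]])
    if name=="wrist":
        s=bot.read_state(); T=np.eye(4);T[:3,:3]=R.from_quat(s["eef_rot"]).as_matrix();T[:3,3]=s["tcp_pos"]
        M=T@c["T_tool_cam"]
    else: M=np.linalg.inv(c["view"])
    return dict(K=K,d=np.array(c["distortion"]),M=M)
def shot(name,file=None):
    C=cam(name); im=bot.camera(name)
    if file: cv2.imwrite(f"pics/{file}.png",im[:,:,::-1])
    return C,im
def world(C,px,z):
    px=np.array(px,float).reshape(-1,1,2)
    u=cv2.undistortPoints(px,C["K"],C["d"]).reshape(-1,2)
    d=np.c_[u[:,0],-u[:,1],-np.ones(len(u))]@C["M"][:3,:3].T; o=C["M"][:3,3]
    return o+d*((z-o[2])/d[:,2])[:,None]
def pix(C,P):
    P=np.array(P,float).reshape(-1,3); V=np.linalg.inv(C["M"]); c=P@V[:3,:3].T+V[:3,3]
    c=c*[1,-1,-1]
    return cv2.projectPoints(c,np.zeros(3),np.zeros(3),C["K"],C["d"])[0].reshape(-1,2)
E
python3 - <<'E'
from h import *
C=cam("top"); k=.7
p=lambda l,z:print(np.round(world(C,np.array(l)*k,z)[:,:2]))
p([(538,265),(583,253),(549,309),(596,299)],88)
p([(355,188),(407,189),(355,236),(406,236)],38)
p([(177,280),(199,203)],9); p([(210,298),(233,230)],6); p([(335,294),(402,294),(440,303)],75)
for q in [tq(np.pi),tq(np.pi/2),tq(-np.pi/2),tq(0)]:
    for P in ([470,0,300],[480,-250,300],[550,230,200]): print(P,bot.solve_ik(P,q))
E
```

```text
[[ 521. -265.]
 [ 545. -348.]
 [ 442. -286.]
 [ 462. -372.]]
[[666.  70.]
 [666. -28.]
 [575.  68.]
 [577. -28.]]
[[488. 409.]
 [638. 372.]]
[[455. 345.]
 [587. 305.]]
[[463. 100.]
 [465. -21.]
 [450. -90.]]
[470, 0, 300] [ 0.42035558 -0.03017836 -0.29666259  0.         -1.3043121  -1.99115191]
[480, -250, 300] [-0.11790687  0.09681533 -0.1639865   0.         -1.3099945  -1.45288945]
[550, 230, 200] [ 0.7236362   0.2487001  -0.20657599  0.         -1.11552023 -2.29443253]
[470, 0, 300] [ 0.42035558 -0.03017836 -0.29666259  0.         -1.3043121   2.72123707]
[480, -250, 300] [-0.11790687  0.09681533 -0.1639865   0.         -1.3099945  -3.02368578]
[550, 230, 200] [ 0.7236362   0.2487001  -0.20657599  0.         -1.11552023  2.41795645]
[470, 0, 300] [ 0.42035558 -0.03017836 -0.29666259  0.         -1.3043121  -0.42035558]
[480, -250, 300] [-0.11790687  0.09681533 -0.1639865   0.         -1.3099945   0.11790687]
[550, 230, 200] [ 0.7236362   0.2487001  -0.20657599  0.         -1.11552023 -0.7236362 ]
[470, 0, 300] [ 0.42035558 -0.03017836 -0.29666259  0.         -1.3043121   1.15044074]
[480, -250, 300] [-0.11790687  0.09681533 -0.1639865   0.         -1.3099945   1.6887032 ]
[550, 230, 200] [ 0.7236362   0.2487001  -0.20657599  0.         -1.11552023  0.84716012]
```

```bash
python3 - <<'E'
from h import *
import pickle
out={}
q=tq(np.pi)
for n,P in (("w_foam",[500,-315,300]),("w_dry",[580,10,320]),("w_rest",[560,350,250])):
    bot.move_ptp(P,q); bot.pause(.3); out[n]=shot("wrist",n)
pickle.dump(out,open("looks.pkl","wb"))
ims=[out[n][1] for n in out]
cv2.imwrite("pics/m1.png",out["w_dry"][1][:,:,::-1])
print(bot.read_state()["t"])
E
```

```text
5.2917
```

View pics/w_foam.png

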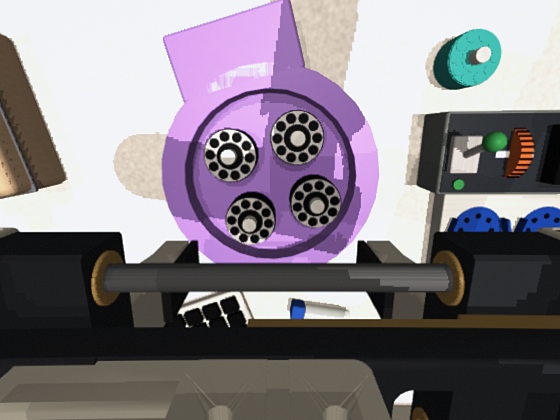

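View pics/w_dry.png

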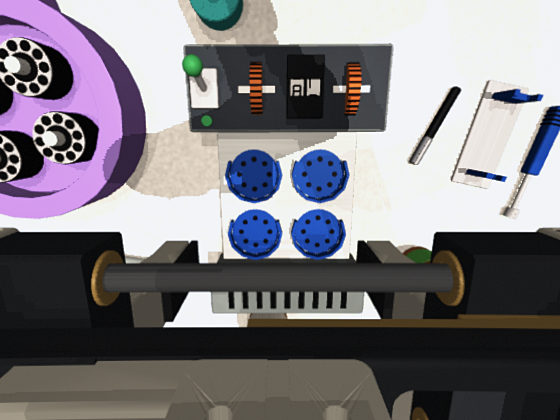

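View pics/w_rest.png

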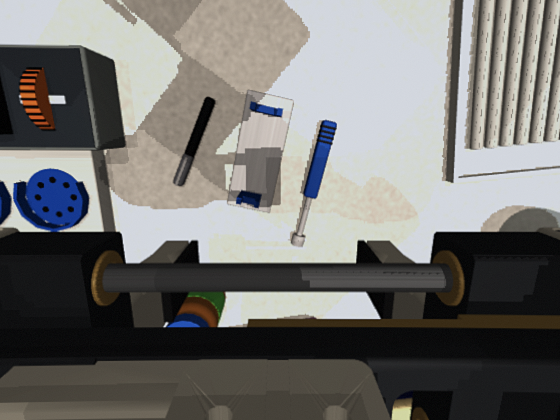

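Foam view: puck knobs are near (229,157), (298,137), (250,222) and (316,204). Dryer view: cradle centres are near (253,172), (320,175), (255,231) and (318,231), with the lever ball at (193,64) and the wheels at (256,88) and (353,88). The drum windows read about 0 and 1. Rest view: the wide fork is at (265,108) and the narrow one at (248,199). The wand handle runs from (328,122) to (310,195), with its head at (298,240).

```bash
cat >> h.py <<'E'
def ring(C,im,g,rad,z,thr=60,amax=80):
    g=np.array(g,float); dark=(im.max(2)<thr).astype(np.uint8)
    for _ in range(2):
        n,l,st,ce=cv2.connectedComponentsWithStats(dark,connectivity=4)
        ok=[i for i in range(1,n) if 4<=st[i,4]<=amax and np.hypot(*(ce[i]-g))<rad]
        if len(ok)<6: return None,len(ok)
        e=cv2.fitEllipse(ce[ok].astype(np.float32)); g=np.array(e[0])
    return world(C,g,z)[0],(len(ok),g.round(1),np.round(e[1],1))
E
python3 - <<'E'
from h import *
import pickle
o=pickle.load(open("looks.pkl","rb"))
C,im=o["w_foam"]
for t in(40,60,90):
  for g in((229,157),(298,137),(250,222),(316,204)): print(t,*ring(C,im,g,24,80,t))
C,im=o["w_dry"]
for t in(60,90,110):
  for g in((253,175),(320,175),(255,231),(318,231)): print(t,*ring(C,im,g,21,30,t))
E
```

```text
40 [ 461.36116888 -376.1937166    80.        ] (10, array([229.3, 155.5]), array([38.6, 40.3]))
40 [ 440.00809886 -293.84344899   80.        ] (10, array([296.8, 137.5]), array([39.8, 41. ]))
40 [ 545.32113465 -353.22434357   80.        ] (10, array([249.7, 221.1]), array([35.2, 37.1]))
40 [ 521.74991086 -268.74852344   80.        ] (10, array([315.4, 203.4]), array([36.3, 37.9]))
60 [ 461.38847977 -376.02452234   80.        ] (10, array([229.4, 155.5]), array([38.7, 40.4]))
60 [ 439.97391807 -293.85330626   80.        ] (10, array([296.8, 137.5]), array([39.7, 41.1]))
60 [ 545.25873335 -353.29282257   80.        ] (10, array([249.7, 221.1]), array([35.3, 37.1]))
60 [ 521.53584228 -268.64817979   80.        ] (10, array([315.5, 203.2]), array([36.3, 37.9]))
90 [ 461.29053667 -376.08712642   80.        ] (10, array([229.4, 155.5]), array([38.9, 40.4]))
90 [ 440.00191333 -293.84148344   80.        ] (6, array([296.8, 137.5]), array([39.7, 41. ]))
90 [ 545.46272446 -353.07291816   80.        ] (6, array([249.8, 221.2]), array([35.7, 37.3]))
90 [ 521.7777153  -268.26764704   80.        ]
[... 456 characters left out ...]
   ] (8, array([253.9, 173.6]), array([29.3, 30. ]))
90 [573.78515317  68.74166959  30.        ] (8, array([319. , 173.5]), array([29.3, 30.4]))
90 [662.91615451 -27.22172052  30.        ] (8, array([255.1, 231. ]), array([26.8, 28.5]))
90 [662.95165145  68.93379077  30.        ] (8, array([317.2, 230.9]), array([26.9, 28.7]))
110 [573.79447679 -27.184985    30.        ] (8, array([253.9, 173.7]), array([29.3, 30. ]))
110 [573.75097419  68.87996258  30.        ] (8, array([319.1, 173.5]), array([29.2, 30.5]))
110 [663.03257169 -27.2386953   30.        ] (8, array([255.1, 231.1]), array([26.9, 28.6]))
110 [662.93953859  68.86529401  30.        ] (8, array([317.1, 230.9]), array([26.9, 28.4]))
```

```bash
cat >> h.py <<'E'
Q=tq(np.pi)
CR={1:(573.7,68.85),2:(573.7,-27.25),3:(663,68.9),4:(663,-27.2)}
def lookfoam():
    bot.move_ptp([500,-315,300],Q); bot.pause(.3)
    C,im=shot("wrist")
    return C,im
def pick(p):
    bot.move_gripper(50)
    bot.move_ptp([p[0],p[1],130],Q); bot.line_to([p[0],p[1],82],80)
    bot.move_gripper(0,30); s=bot.read_state(); print("grip",s["width"],s["finger_force"])
    bot.line_to([p[0],p[1],170],150)
    s=bot.read_state(); print("lifted",s["width"],s["contact_force"].round(1))
def place(c):
    bot.line_to([c[0],c[1],170],220); bot.pause(.2); bot.line_to([c[0],c[1],100],120)
    bot.line_to([c[0],c[1],74],30); bot.pause(.2); s=bot.read_state(); print("down",s["tcp_pos"].round(1),s["contact_force"].round(1))
    bot.line_to([c[0],c[1],72.5],20)
    s=bot.read_state(); print("down",s["tcp_pos"].round(1),s["contact_force"].round(1))
    bot.move_gripper(50); bot.line_to([c[0],c[1],140],150); print(bot.read_state()["t"])
E
python3 - <<'E'
from h import *
pick((521.7,-268.7)); place(CR[3])
C,im=lookfoam()
for g in((229,157),(298,137),(250,222)): print(*ring(C,im,g,24,80,60))
bot.move_ptp([580,10,320],Q); bot.pause(.3); C,im=shot("wrist","p1"); 
g=pix(C,[CR[3][0],CR[3][1],70])[0]; print(g,*ring(C,im,g,26,70,60))
E
```

```text
grip 16.772137872445814 30.000256597995758
lifted 16.52704792865249 [-0.   0.7 -3. ]
down [663.1  68.9  74.2] [ 0.  -0.3 -2.1]
down [662.9  68.9  72.4] [-0.4 -0.8 -2.6]
16.0833
[ 461.39221086 -376.16286594   80.        ] (10, array([228.5, 155. ]), array([38.7, 40.3]))
[ 439.96228078 -293.81549434   80.        ] (10, array([296.1, 137. ]), array([39.7, 41.2]))
[ 545.35398679 -353.25780185   80.        ] (10, array([248.9, 220.7]), array([35.3, 37.2]))
[320.72900382 240.01537362] [662.31068192  68.53454829  70.        ] (9, array([320.5, 239.6]), array([31. , 38.3]))
```

View pics/p1.png

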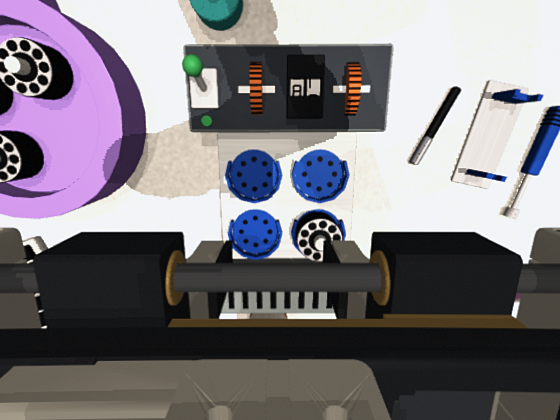

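The first puck sits concentric in the rear left cradle (image (320,239)). I'll place the other three, re-looking at the dewar before each pick.

```bash
python3 - <<'E'
from h import *
last=[(545.4,-353.2),(461.4,-376.2),(440,-293.8)]
for k,c in zip(range(3),(4,2,1)):
    C,im=lookfoam(); P=[]
    for L in last[k:]:
        r=ring(C,im,pix(C,[*L,80])[0],24,80,60); print(*r); P.append(r[0])
    if P[0] is None or np.hypot(*(P[0][:2]-last[k]))>6: print("MOVED"); cv2.imwrite("pics/moved.png",im[:,:,::-1]); break
    pick(P[0][:2]); place(CR[c])
bot.move_ptp([580,10,320],Q); bot.pause(.3); C,im=shot("wrist","p2")
for i,c in CR.items():
    g=pix(C,[*c,70])[0]; print(i,c,*ring(C,im,g,26,70,60))
print(bot.read_state()["t"])
E
```

```text
[ 545.2546465  -353.24595013   80.        ] (10, array([248.7, 220.3]), array([35.1, 37.3]))
[ 461.37958486 -376.06444907   80.        ] (10, array([228.5, 154.7]), array([38.5, 40.5]))
[ 439.96191812 -293.78783251   80.        ] (10, array([295.9, 136.8]), array([39.7, 40.9]))
grip 16.73925767743075 30.000156462192535
lifted 16.67942341914217 [ 0.3 -0.4 -3.1]
down [663.1 -27.2  74.3] [ 0.5 -0.5 -3.3]
down [662.9 -27.3  72.4] [-0.3  0.4 -3. ]
29.8917
[ 461.34942061 -376.16434103   80.        ] (10, array([228.4, 154.9]), array([38.7, 40.5]))
[ 440.01048231 -293.80728577   80.        ] (10, array([296. , 137.1]), array([39.8, 41.1]))
grip 17.052042403906913 30.000327229499817
lifted 16.97243062408712 [ 0.   0.5 -2.2]
down [573.8 -27.2  74.2] [-0.3 -0.1 -1.8]
down [573.6 -27.3  72.4] [ 1.3  1.6 -1.9]
40.3083
[ 440.04336107 -293.84183262   80.        ] (10, array([295.9, 137.1]), array([39.7, 41.1]))
grip 16.50663909795806 30.000516772270203
lifted 16.841836683284033 [-0.7 -0.2 -2.4]
down [573.8  68.9  74.2] [-0.6 -0.2 -2.3]
down [573.6  68.8  72.4] [-0.6  0.9 -1.7]
50.7083
1 (573.7, 68.85) [572.6395313   68.27520338  70.        ] (11, array([322. , 177.5]), array([33.8, 41. ]))
2 (573.7, -27.25) [574.23218316 -26.75673652  70.        ] (13, array([251.4, 178.7]), array([34.2, 42.1]))
3 (663, 68.9) [661.35784166  68.94091365  70.        ] (10, array([320.2, 239.7]), array([30.4, 39.8]))
4 (663, -27.2) [664.59098238 -24.81371191  70.        ] (10, array([254.1, 241.8]), array([31.9, 33.9]))
51.8417
```

View pics/p2.png

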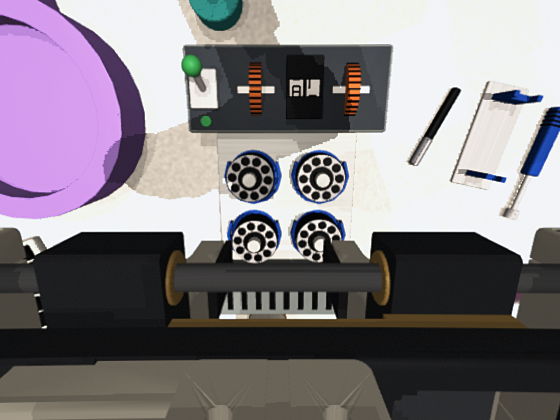

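All four pucks sit in their cradles, concentric with the blue walls. Next is a close view of the timer, rotated to read the digits.

```bash
cat >> h.py <<'E'
def looktimer(f):
    bot.move_ptp([545,50,215],Q); bot.pause(.3); C,im=shot("wrist")
    np.save(f"pics/{f}.npy",im)
    g=pix(C,[462,41,86])[0].astype(int); cr=im[max(g[1]-75,0):g[1]+75,max(g[0]-120,0):g[0]+120][::-1,::-1]
    cv2.imwrite(f"pics/{f}.png",cv2.resize(cr[:,:,::-1],None,fx=3,fy=3,interpolation=cv2.INTER_CUBIC)); return C,im
E
python3 - <<'E'
from h import *
C,im=looktimer("t0")
hsv=cv2.cvtColor(im,cv2.COLOR_RGB2HSV)
m=cv2.inRange(hsv,(3,120,90),(20,255,255)); n,l,st,ce=cv2.connectedComponentsWithStats(cv2.morphologyEx(m,cv2.MORPH_CLOSE,np.ones((7,7))))
for i in range(1,n):
    if st[i,4]>100: print("orange",st[i],world(C,ce[i],80)[0].round(1), world(C,[(ce[i][0],st[i,1]),(ce[i][0],st[i,1]+st[i,3])],70).round(1).tolist())
g=cv2.inRange(hsv,(45,120,50),(75,255,255)); n,l,st,ce=cv2.connectedComponentsWithStats(g)
for i in range(1,n):
    if st[i,4]>40: print("green",st[i],world(C,ce[i],117)[0].round(1))
E
```

```text
orange [ 195   79   21   63 1001] [460.  -18.9  80. ] [[432.3, -19.4, 70.0], [489.0, -23.1, 70.0]]
orange [324  81  20  63 954] [461.2 100.4  80. ] [[434.0, 100.8, 70.0], [491.0, 103.6, 70.0]]
orange [165 253  10  52 229] [631.  -67.1  80. ] [[605.1, -68.3, 70.0], [667.6, -73.8, 70.0]]
orange [380 253  10  52 222] [631.2 162.9  80. ] [[605.4, 164.1, 70.0], [668.0, 169.5, 70.0]]
green [ 91  71  31  29 703] [443.7 -85.7 117. ]
green [136 146  15  14 163] [495.7 -62.9 117. ]
```

View pics/t0.png

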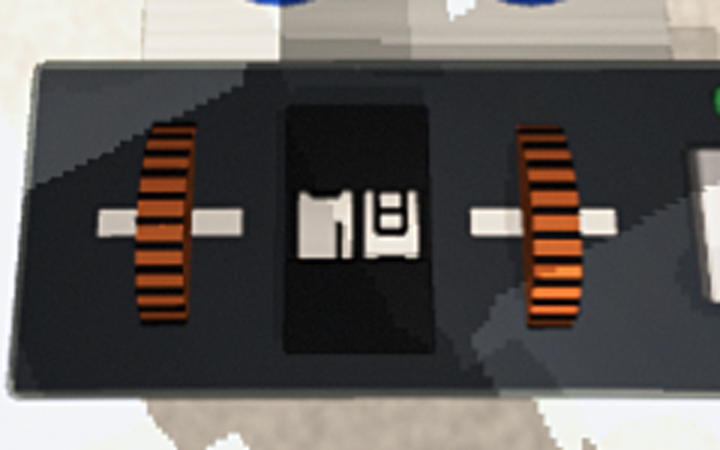

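The left drum shows a digit with a stroke at lower right, and the right one an "8"-like shape high in its window. This view leans in from the blower side, so I'll look again from closer and straight above.

```bash
cat >> h.py <<'E'
def looktimer2(f):
    bot.move_ptp([512,41,112],Q); bot.pause(.3); C,im=shot("wrist")
    g=pix(C,[462,41,86])[0].astype(int); cr=im[g[1]-50:g[1]+50,g[0]-65:g[0]+65][::-1,::-1]
    cv2.imwrite(f"pics/{f}.png",cv2.resize(cr[:,:,::-1],None,fx=5,fy=5,interpolation=cv2.INTER_CUBIC)); return C,im
E
python3 - <<'E'
from h import *
bot.move_gripper(24)
looktimer2("t1")
for q in(-.42,.42):
  for y in (100.6,-19.2):
    o=(R.from_rotvec([0,q,0])*R.from_quat(Q)).as_quat(); print(bot.solve_ik(np.array([461,y,50])+21.5*np.array([np.sin(q),0,np.cos(q)]),o))
E
```

```text
None
None
[ 0.46239066  0.46211042 -0.22550447 -0.19169728 -1.26870104 -1.94021319]
[ 0.27928652  0.45258981 -0.27418175 -0.118665   -1.25161427 -1.78950924]
```

View pics/t1.png

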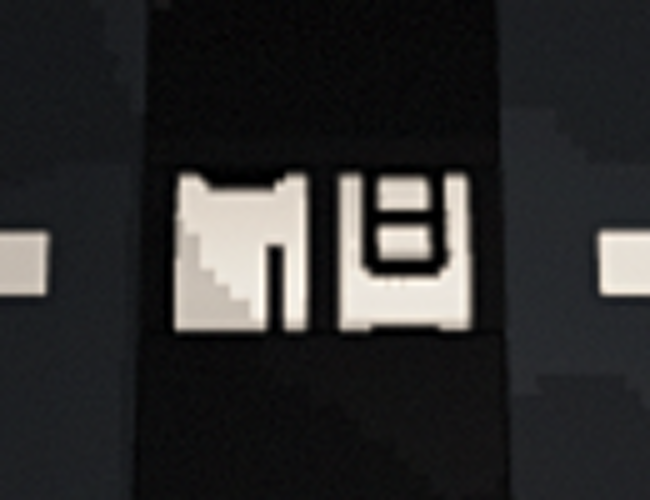

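In the straight view the right window shows 8, slightly high, with 9 coming up below. The left window shows the foot of 0 at the top and 1 rising from below. That gives tens ≈ 0.45 rad (needs +2.06) and units ≈ 5.15 rad (needs −2.0).

```bash
python3 - <<'E'
from h import *
for n,b in(("pi",Q),("0",tq(0))):
  for q in(-.4,-.3,-.2,-.1,0,.2,.42,.5):
    o=(R.from_rotvec([0,q,0])*R.from_quat(b)).as_quat(); r=[]
    for y in (100.6,-19.2):
      for rr in (21.5,70): r.append(bot.solve_ik(np.array([461,y,50])+rr*np.array([np.sin(q),0,np.cos(q)]),o))
    print(n,q,[None if x is None else x.round(2).tolist() for x in r])
E
```

```text
pi -0.4 [None, None, None, None]
pi -0.3 [None, None, None, [0.52, -0.11, -1.0, 0.35, -0.44, -2.39]]
pi -0.2 [[0.74, 0.08, -0.92, 0.32, -0.44, -2.59], [0.77, -0.02, -0.85, 0.24, -0.61, -2.53], [0.46, 0.06, -0.9, 0.21, -0.44, -2.22], [0.48, -0.04, -0.84, 0.16, -0.6, -2.18]]
pi -0.1 [[0.69, 0.14, -0.76, 0.11, -0.6, -2.35], [0.7, 0.05, -0.7, 0.1, -0.74, -2.34], [0.43, 0.12, -0.76, 0.07, -0.6, -2.05], [0.43, 0.03, -0.71, 0.06, -0.74, -2.05]]
pi 0 [[0.63, 0.19, -0.63, -0.0, -0.75, -2.2], [0.63, 0.13, -0.57, 0.0, -0.87, -2.2], [0.39, 0.18, -0.65, 0.0, -0.74, -1.96], [0.39, 0.11, -0.59, 0.0, -0.87, -1.96]]
pi 0.2 [[0.54, 0.32, -0.42, -0.12, -1.01, -2.04], [0.53, 0.27, -0.35, -0.11, -1.12, -2.04], [0.33, 0.31, -0.46, -0.08, -1.0, -1.85], [0.32, 0.26, -0.39, -0.07, -1.11, -1.85]]
pi 0.42 [[0.46, 0.46, -0.23, -0.19, -1.27, -1.94], [0.45, 0.44, -0.14, -0.18, -1.37, -1.95], [0.28, 0.45, -0.27, -0.12, -1.25, -1.79], [0.27, 0.43, -0.19, -0.11, -1.36, -1.8]]
pi 0.5 [[0.44, 0.52, -0.16, -0.21, -1.36, -1.92], [0.43, 0.5, -0.07, -0.2, -1.46, -1.93], [0.27, 0.51, -0.21, -0.13, -1.34, -1.78], [0.26, 0.4
[... 428 characters left out ...]
.03, -0.71, 0.06, -0.74, 1.1]]
0 0 [[0.63, 0.19, -0.63, 0.0, -0.75, 0.94], [0.63, 0.13, -0.57, 0.0, -0.87, 0.94], [0.39, 0.18, -0.65, 0.0, -0.74, 1.18], [0.39, 0.11, -0.59, 0.0, -0.87, 1.18]]
0 0.2 [[0.54, 0.32, -0.42, -0.12, -1.01, 1.11], [0.53, 0.27, -0.35, -0.11, -1.12, 1.1], [0.33, 0.31, -0.46, -0.08, -1.0, 1.29], [0.32, 0.26, -0.39, -0.07, -1.11, 1.29]]
0 0.42 [[0.46, 0.46, -0.23, -0.19, -1.27, 1.2], [0.45, 0.44, -0.14, -0.18, -1.37, 1.19], [0.28, 0.45, -0.27, -0.12, -1.25, 1.35], [0.27, 0.43, -0.19, -0.11, -1.36, 1.35]]
0 0.5 [[0.44, 0.52, -0.16, -0.21, -1.36, 1.22], [0.43, 0.5, -0.07, -0.2, -1.46, 1.21], [0.27, 0.51, -0.21, -0.13, -1.34, 1.37], [0.26, 0.49, -0.12, -0.12, -1.44, 1.36]]
```

```bash
cat >> h.py <<'E'
def wp(y,th,r): return np.array([461,y,50])+r*np.array([np.sin(th),0,np.cos(th)])
def wo(th): return (R.from_rotvec([0,th,0])*R.from_quat(Q)).as_quat()
def roll(y,total,n,mid=.16,r=21.5):
    st=total/n; a,b=mid-st/2,mid+st/2
    bot.move_gripper(24); bot.move_ptp(wp(y,a,80),wo(a)); bot.line_to(wp(y,a,r),80)
    for i in range(n):
        bot.move_gripper(0,25)
        if i==0: s=bot.read_state(); print("w",s["width"],s["contact_force"].round(1))
        for th in np.linspace(a,b,5)[1:]: bot.line_to(wp(y,th,r),12,wo(th))
        bot.pause(.1)
        s=bot.read_state(); print(s["width"],s["contact_force"].round(1),s["moment"].round(2))
        bot.move_gripper(24)
        if i<n-1:
            for th in np.linspace(b,a,3)[1:]: bot.line_to(wp(y,th,r),40,wo(th))
    bot.line_to(wp(y,b,80),120); print(bot.read_state()["t"])
E
python3 - <<'E'
from h import *
roll(100.5,2.06,4); roll(-19,-2.0,4)
looktimer2("t2"); print(bot.read_state()["t"])
E
```

```text
w 13.602120223784125 [-1.4  6.7 -2.8]
13.375655234991722 [0.8 8.5 4. ] [ 2.9  -0.92 -1.23]
13.581314747236199 [0.8 8.5 3.1] [ 3.04 -0.95 -1.36]
13.669091873892091 [1.5 9.3 3.7] [ 3.04 -1.   -1.31]
13.581751723849639 [1.6 8.7 3.2] [ 3.1  -1.   -1.32]
68.8917
w 13.62950804433064 [0.5 6.5 1.8]
13.585447115980593 [ 1.4  9.1 -6.8] [ 3.41 -0.04  0.3 ]
13.459793780259774 [  1.3  10.5 -13.7] [ 4.12 -0.04  0.37]
13.519073923850856 [  2.   10.7 -12.8] [4.03 0.01 0.29]
13.85513650342875 [  1.7  11.3 -12.6] [4.15 0.08 0.3 ]
83.3667
84.1583
```

View pics/t2.png

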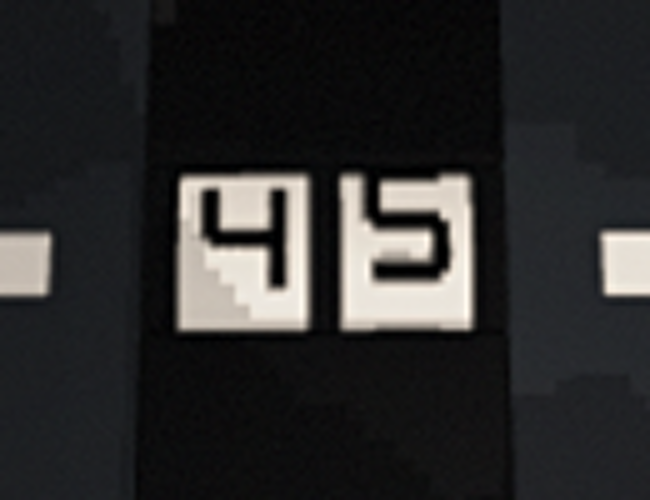

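The windows read 4 and 5, both slightly high (4 centred near row 238, 5 near row 222, window centre about 253). I'll trim tens by −0.06 and units by −0.12.

```bash
python3 - <<'E'
from h import *
roll(-19,-.125,1); roll(100.5,-.06,1)
looktimer2("t3"); print(bot.read_state()["t"])
E
```

```text
w 13.562637800955939 [-0.2  7.3  1.9]
13.567654016909566 [-0.5  7.9 -1.4] [ 2.8  -0.16 -0.23]
88.1917
w 13.877052363779924 [-0.9  8.4 -0.2]
14.03379473365179 [-1.5  8.6 -0.7] [ 2.87  0.2  -0.35]
92.3917
93.1333
```

View pics/t3.png

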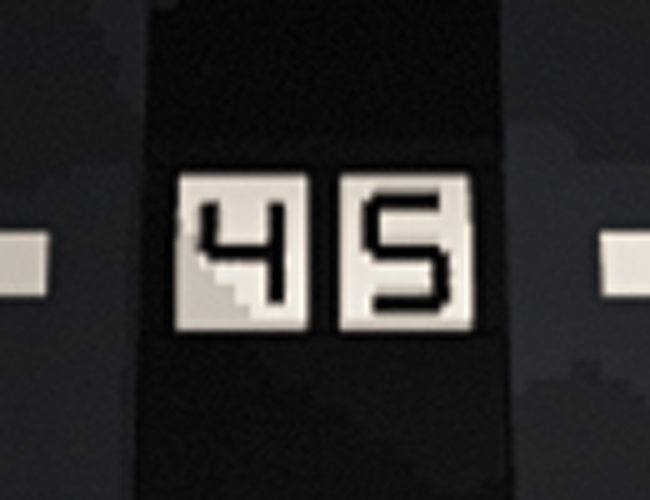

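Both digits now stand square in their windows. I'll check that the pucks are still seated, then push the lever over with force monitoring.

```bash
python3 - <<'E'
from h import *
bot.move_gripper(0,20)
bot.move_ptp([580,10,320],Q); bot.pause(.3); C,im=shot("wrist","p3")
ok=True
for i,c in CR.items():
    g=pix(C,[*c,70])[0]; r=ring(C,im,g,26,70,45); print(i,*r); ok&=r[0] is not None and np.hypot(*(r[0][:2]-c))<5
if ok:
    bot.move_ptp([412,-85.5,200],Q); bot.line_to([412,-85.5,108],120)
    f0=bot.read_state()["contact_force"]
    bot.line_to([446,-85.5,108],60)
    for x in range(448,474,2):
        bot.line_to([x,-85.5,108],40); f=bot.read_state()["contact_force"]-f0
        print(x,f.round(1))
        if np.abs(f[0])>12: break
    bot.line_to([430,-85.5,108],80); bot.line_to([425,-85.5,200],150)
    bot.move_ptp([545,50,215],Q); bot.pause(.3); C,im=shot("wrist","lev")
    hsv=cv2.cvtColor(im,cv2.COLOR_RGB2HSV); g=cv2.inRange(hsv,(45,120,50),(75,255,255)); n,l,st,ce=cv2.connectedComponentsWithStats(g)
    for i in range(1,n):
        if st[i,4]>40: print("green",st[i],world(C,ce[i],117)[0].round(1))
print(bot.read_state()["t"])
E
```

```text
1 [573.5967989   66.86266897  70.        ] (10, array([320.9, 178.2]), array([34.9, 36.4]))
2 [573.60706073 -29.28844675  70.        ] (10, array([249.5, 178.2]), array([35.1, 36.1]))
3 None 2
4 None 2
95.0
```

```bash
python3 - <<'E'
from h import *
bot.move_ptp([660,20,300],Q); bot.pause(.3); C,im=shot("wrist","p3")
ok=True
for i,c in CR.items():
    g=pix(C,[*c,70])[0]; r=ring(C,im,g,26,70,45); print(i,*r); ok&=r[0] is not None and np.hypot(*(r[0][:2]-c))<5
if ok:
    bot.move_ptp([412,-85.5,200],Q); bot.line_to([412,-85.5,108],120)
    f0=bot.read_state()["contact_force"]
    bot.line_to([446,-85.5,108],60)
    for x in range(448,474,2):
        bot.line_to([x,-85.5,108],40); f=bot.read_state()["contact_force"]-f0
        print(x,f.round(1))
        if np.abs(f[0])>12: break
    bot.line_to([430,-85.5,108],80); bot.line_to([425,-85.5,200],150)
    bot.move_ptp([545,50,215],Q); bot.pause(.3); C,im=shot("wrist","lev")
    hsv=cv2.cvtColor(im,cv2.COLOR_RGB2HSV); g=cv2.inRange(hsv,(45,120,50),(75,255,255)); n,l,st,ce=cv2.connectedComponentsWithStats(g)
    for i in range(1,n):
        if st[i,4]>40: print("green",st[i],world(C,ce[i],117)[0].round(1))
print(bot.read_state()["t"])
E
```

```text
1 [574.07200982  68.15279486  70.        ] (11, array([318.3, 115.1]), array([40.3, 43.7]))
2 [574.05410741 -28.13299453  70.        ] (11, array([239.3, 115.1]), array([39.4, 43.9]))
3 [661.87737029  68.36744455  70.        ] (11, array([316. , 186.2]), array([35. , 42.2]))
4 [664.4341464  -24.75866972  70.        ] (10, array([244.2, 188.1]), array([36.2, 37.4]))
448 [ 0.1  0.5 -0.6]
450 [-0.8  0.9  0.1]
452 [1.  0.9 0.8]
454 [ 0.2  0.6 -0.2]
456 [-0.6 -0.5 -0.1]
458 [ 0.5  1.2 -1.7]
460 [-0.7  1.4 -1. ]
462 [ 0.6  0.8 -1.4]
464 [-5.5  2.9  2.8]
466 [-12.    4.2   8.7]
green [101 126  28  26 563] [482.8 -85.1 117. ]
green [137 147  15  15 164] [495.6 -62.9 117. ]
green [412 304  43  24 587] [647.5 191.8 117. ]
103.4917
```

Lever ball went from x=443.7 to 482.8 and the force rose against the stop, so it is over. Now the wand and the rest.

```bash
python3 - <<'E'
from h import *
import pickle
bot.move_gripper(60); bot.move_ptp([590,370,200],Q); bot.pause(.3); C,im=shot("wrist","rest2")
pickle.dump((C,im),open("rest.pkl","wb"))
hsv=cv2.cvtColor(im,cv2.COLOR_RGB2HSV); m=cv2.inRange(hsv,(100,120,40),(130,255,255)); n,l,st,ce=cv2.connectedComponentsWithStats(m)
for i in range(1,n):
    if st[i,4]>30:
        c=cv2.findContours((l==i).astype(np.uint8),0,2)[0][0]; print(st[i],ce[i].round(1),cv2.minAreaRect(c),world(C,ce[i],18)[0].round(1))
cv2.imwrite("pics/rest2b.png",cv2.resize(im[40:240,140:420][:,:,::-1],None,fx=2.8,fy=2.8))
E
```

```text
[223  63   8  10  60] [226.3  67.4] ((226.2567596435547, 67.45946502685547), (6.5759596824646, 9.04194450378418), 9.462321281433105) [460.1 315.1  18. ]
[230  67  33  15 290] [246.3  74.1] ((246.08998107910156, 74.3699951171875), (31.961227416992188, 10.889445304870605), 8.13010311126709) [466.3 335.5  18. ]
[311  89  17   9  96] [319.5  92.9] ((319.4411926269531, 92.73530578613281), (16.249887466430664, 6.063390254974365), 14.03624439239502) [484.6 411.6  18. ]
[310  97  16   7  59] [317.7  99.9] ((317.6470642089844, 99.91178131103516), (15.764815330505371, 3.395498752593994), 14.03624439239502) [491.5 410.   18. ]
[308 103  17   7  66] [316.2 105.8] ((315.94122314453125, 105.73530578613281), (16.249887466430664, 3.8805696964263916), 14.03624439239502) [497.3 408.6  18. ]
[307 109  16   7  64] [314.7 111.7] ((314.4705810546875, 111.6176528930664), (15.764815330505371, 3.8805696964263916), 14.03624439239502) [503.2 407.2  18. ]
[ 291  114   31   68 1050] [305.3 147.4] ((305.2353210449219, 148.058837890625), (16.00735092163086, 67.4249038696289), 14.03624439239502) [540.5 398.1  18. ]
[  0 148  37  71 909] [ 22.  185.1] ((18.0, 183.0), (70.0, 36.0), 90.0) [582.2  82.1  18. ]
[209 174  32  18 333] [225.2 181.8] ((224.34616088867188, 181.76922607421875), (30.398000717163086, 14.31647777557373), 11.309932708740234) [578.4 308.5  18. ]
[ 16 228  25  16 109] [ 29.5 235.4] ((28.291778564453125, 234.57559204101562), (27.708406448364258, 5.150261402130127), 34.508522033691406) [641.7  78.   18. ]
```

View pics/rest2b.png

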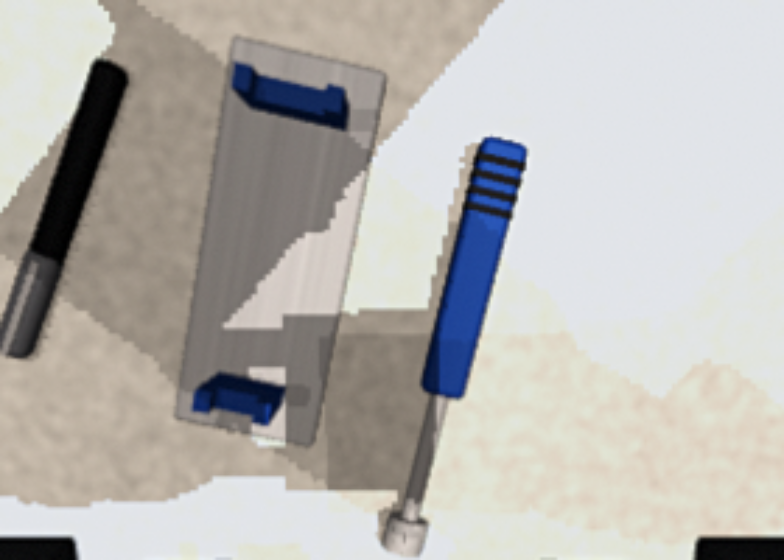

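The view shows the rest base with corners at crop (234,37), (386,72), (313,446) and (176,418), the wide fork at the top and the narrow one at the bottom. The wand handle runs from (503,138) to (443,392) with its head at (405,533), so wand and rest point the same way.

```bash
python3 - <<'E'
from h import *
import pickle
C,im=pickle.load(open("rest.pkl","rb"))
f=lambda l,z: world(C,np.array(l,float)/2.8+[140,40],z)[:,:2]
b=f([(234,37),(386,72),(313,446),(176,418)],6); print(b.round(1))
c=b.mean(0); ax=((b[2]+b[3])-(b[0]+b[1]))/2; print("base c",c.round(1),np.hypot(*ax),np.arctan2(ax[1],ax[0]),np.hypot(*(b[1]-b[0])),np.hypot(*(b[3]-b[2])))
u=ax/np.hypot(*ax); v=np.array([-u[1],u[0]])
for n,l,z in(("wide tops",[(242,72),(338,93)],50),("wide slot bottom",[(290,97)],36),("narrow tops",[(203,403),(270,412)],53),("nslot",[(238,395)],41)):
    for p in f(l,z): print(n,p.round(1),((p-c)@u).round(1),((p-c)@v).round(1))
A,B=f([(503,138),(443,392)],18); H=f([(405,533)],12)[0]
print(A,B,np.hypot(*(B-A)),H,np.hypot(*(H-A)),[np.arctan2(*(q-A)[::-1]) for q in(B,H)])
# line fit of handle mask
hsv=cv2.cvtColor(im,cv2.COLOR_RGB2HSV); m=cv2.inRange(hsv,(100,120,40),(130,255,255)); m[:,:285]=0;m[:,340:]=0
ys,xs=np.nonzero(m); P=world(C,np.c_[xs,ys],18)[:,:2]; k=P.mean(0); w=np.linalg.svd(P-k)[2][0]; w*=np.sign(w[0]); print("handle",k,w,np.arctan2(w[1],w[0]),((P-k)@w).min(),((P-k)@w).max())
E
```

```text
[[444.3 311.1]
 [456.2 368.1]
 [601.4 337. ]
 [589.3 279.8]]
base c [522.8 324. ] 148.37217944320864 -0.2119815388621256 58.20254903613724 58.47981651377654
wide tops [464.4 320.2] -56.3 -16.0
wide tops [470.7 351.9] -56.8 16.4
wide slot bottom [469.7 334.5] -54.1 -0.9
narrow tops [574.7 301.5] 55.5 -11.0
narrow tops [578.  325.6] 53.7 13.3
nslot [573.8 312.2] 52.3 -0.7
[481.03625127 411.67231597] [576.45678107 390.88359834] 97.65883619844065 [638.27303492 376.00791041] 161.23075374712948 [np.float64(-0.2145121972710996), np.float64(-0.223045815621645)]
handle [530.61575807 400.5030328 ] [ 0.97230672 -0.23370847] -0.23589003787976645 -50.44872705512191 47.9222967244474
```

```bash
python3 - <<'E'
from h import *
W=np.array([534.2,399.6]); O=np.array([503.2,328.2]); qw=tq(np.pi-.22); qr=tq(np.pi-.212)
bot.move_gripper(34); bot.move_ptp([*W,90],qw); bot.line_to([*W,3.5],70)
bot.move_gripper(0,25); s=bot.read_state(); print(s["width"],s["contact_force"].round(1),s["tcp_pos"].round(1))
bot.line_to([*W,110],120); bot.line_to([*O,110],150,qr); bot.pause(.2)
C,im=shot("wrist","held"); s0=bot.read_state(); print(s0["width"],s0["contact_force"].round(1))
bot.line_to([*O,58],80)
for z in(54,50,46,43,41,40):
    bot.line_to([*O,z],40); f=bot.read_state()["contact_force"]-s0["contact_force"]; print(z,f.round(1))
    if abs(f[2])>12 or np.hypot(*f[:2])>12: print("STOP"); break
else:
    bot.move_gripper(34); bot.pause(.3); bot.line_to([*O,120],100)
    bot.move_ptp([590,370,200],Q); bot.pause(.3); C,im=shot("wrist")
    cv2.imwrite("pics/rest3.png",cv2.resize(im[40:240,140:420][:,:,::-1],None,fx=2.8,fy=2.8))
print(bot.read_state()["t"])
E
```

```text
17.80739518452322 [-0.8  0.9  2.3] [534.4 399.9   3.9]
17.788814244706455 [-0.6 -0.4 -0.6]
54 [-0.2  0.  -1.5]
50 [ 0.9  1.1 -0.8]
46 [ 1.5 -0.3 -0.8]
43 [-0.2  0.5 -1.5]
41 [ 0.7  0.4 -0.9]
40 [ 0.5  1.  -0.3]
116.2
```

```bash
python3 - <<'E'
import cv2,os
if not os.path.exists("pics/rest3.png"): cv2.imwrite("pics/rest3.png",cv2.imread("pics/held.png"))
E
```

```text
(no output)
```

View pics/rest3.png

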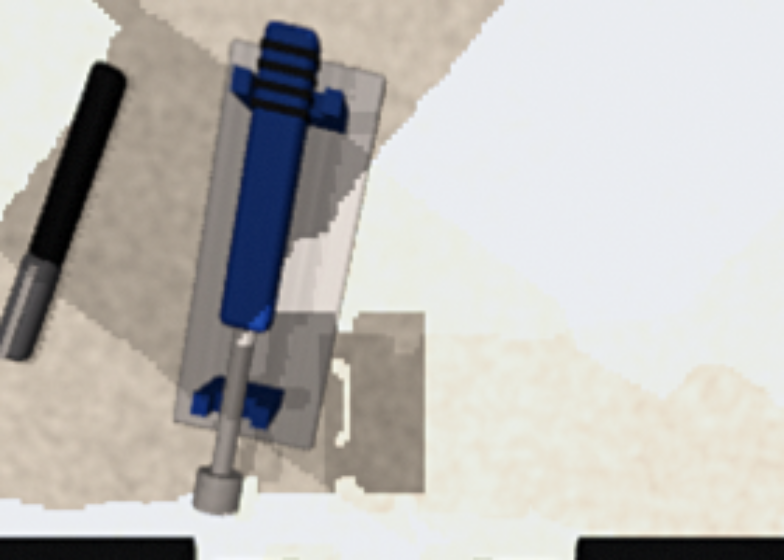

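The wand lies in both forks, handle in the wide one and rod in the narrow one. I'll make one last check of the dryer before handing in.

```bash
python3 - <<'E'
from h import *
bot.move_ptp([640,20,260],Q); bot.pause(.3); C,im=shot("wrist","fin")
for i,c in CR.items():
    g=pix(C,[*c,70])[0]; print(i,*ring(C,im,g,28,70,45))
hsv=cv2.cvtColor(im,cv2.COLOR_RGB2HSV); g=cv2.inRange(hsv,(45,120,50),(75,255,255)); n,l,st,ce=cv2.connectedComponentsWithStats(g)
print([world(C,ce[i],117)[0].round(1) for i in range(1,n) if st[i,4]>40], pix(C,[[465+21.7,-85,117],[465-21.7,-85,117]]))
cv2.imwrite("pics/fin2.png",cv2.resize(im[:260,130:430][:,:,::-1],None,fx=2.3,fy=2.3))
E
```

```text
1 None 3
2 [576.18795158 -27.41590314  70.        ] (8, array([235.6, 134.3]), array([38. , 47.7]))
3 [661.92298479  68.34369158  70.        ] (11, array([319.2, 209.3]), array([37.9, 46.2]))
4 [663.49276538 -26.08439678  70.        ] (12, array([239.2, 210.5]), array([36.9, 46.2]))
[array([482.9, -84.5, 117. ]), array([509.7, -69.6, 117. ]), array([671.3, 187.6, 117. ])] [[158.95855213  29.27167373]
 [153.28081058 -29.65076947]]
```

View pics/fin2.png

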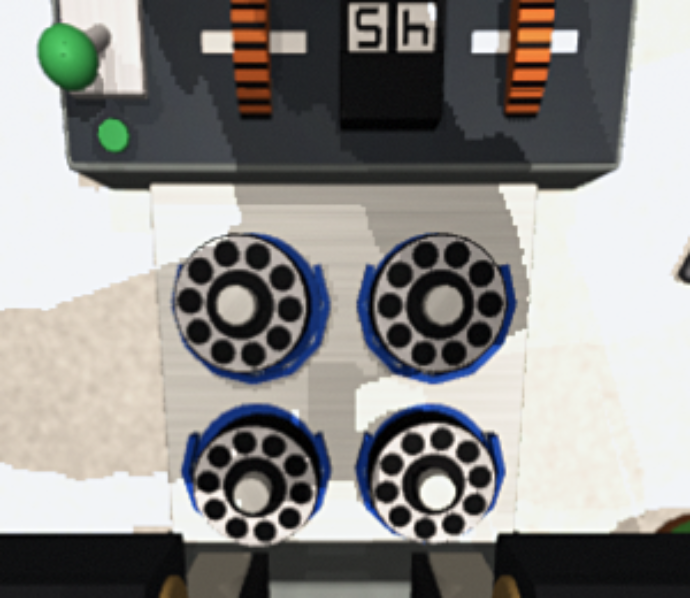

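The four pucks are in their cradles, 4 and 5 are square in the windows, and the lever leans towards the blower. I'm handing in the job.

```bash
python3 -c "
from plant import bot
print(bot.close_job())"
```

```text
the job is handed in; nothing more can be done
None
```

I handed the job in after about 2 minutes on the robot's clock, but no verdict came back: all four pucks are seated in the cradles, the timer reads 45, the start lever was pushed to its stop, and the wand lies in both forks.

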